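# Wedge a jam jar fast in the jar clamp

### The job

The jam jar stands loose in the wooden jar clamp. Pick up the red-handled wedge lying beside it, start its thin end in the slot between the fence and the sliding jaw and let go of it; then, with the gripper closed, tap the end of its red handle until the wedge goes no further and the jar is held tight. Tap firmly but never hard, do not touch the glass jar, and leave the other things alone.

Things in the scene. Friction and masses are not known exactly. Their poses are not given: they have to be found in the camera images.
- clamp: Jar clamp, fixed to the worktop. Pale base plate 10 mm thick (x -130..90, y -65..125 mm in its frame; origin under it on the worktop). The wedge is driven along its +x. Fence: fixed block, 46 mm tall, x -35..85, guiding face at y = -22.4 looking to +y. Facing it the sliding jaw, x -25..25. The slot between them is 17 to 21 mm wide at its mouth (x = -25) and narrows towards +x.
- slot_mouth (a point): Point on top of the base plate (10 mm above the worktop) at the slot's mouth, at the foot of the fence's guiding face; axes as clamp. The jar's stop is set differently each time, so how far the wedge goes cannot be known beforehand: it stops with its thin end somewhere 75 to 110 mm past this point. It slides under 2 to 7 N until then; taps of 12 to 25 N seat it, over 40 N harm the clamp.
- wedge_handle (a point): Centre of the red handle of the loose wedge (155 mm long, 32 high, about 90 g, lying flat), 16 mm above its underside. x points to the thin end. Handle: block 50 long (x -25..25), 24 wide in y, 32 high. Taper, x 25..130: straight side at y = -14 all along, slanted side on +y; 28.7 wide at the handle, 10 at the thin end. In the slot the straight side runs along the fence.
- wedge_tip (a point): Middle of the thin end face of the wedge: 130 mm ahead of the centre of the handle and 9 mm to its straight side (-y), 16 mm above its underside.
- jaw: Dark wooden jaw of the clamp, slanted face to the fence, cork pad to the jar; the wedge pushes it towards the jar (clamp +y), travel 18 mm, about 0.6 N of friction while it moves freely.
- jam_jar: Glass jam jar with a green lid, 60 mm diameter, 86 mm high, 0.36 kg, standing on the base plate at x = 0, y = 55 mm of the clamp, between the jaw and a cork-lined V stop, with 3 to 10 mm of play; origin at the centre of its bottom.
- mug: Bystander: green and white mug, 101 mm high, origin at its bottom.
- lemon: Bystander: lemon, 71 mm long, origin at its underside.
- spice: Bystander: spice jar with red cap, 109 mm high, origin at its bottom.
- wedge: The same wedge; origin in the middle of its length on the underside, axes as wedge_handle. Friction holds it wherever it is left.
There are look-alikes about, which are no part of the job. What is shaped like the wedge but purple is not meant.

How it is judged:
By the outcome, as a careful person would: the job done as asked, in the order asked, and still so for the second after the job is handed in, with the robot touching nothing.
It also fails if it takes over 51 s, if anything falls off the work surface, if the arm or the gripper's body presses on something with over 40 N, if the wrist force passes 120 N, or if a joint passes its speed limit or range.

### The arm

A 6-joint arm with a two-finger parallel gripper is mounted at the origin on a cart in front of the work surface, level with it; the furniture and walls round the work are solid. World frame = base frame: x ahead of the robot, y to its left, z up, the work surface at z = 0. Lengths are in m, angles in rad, forces in N, time in s.
With the tool pointing down it reaches from about 0.35 to 0.85 m from the base axis. Payload 8.1 kg.
Tool frame: the origin (TCP) lies at the centre of the arm's flange, where the gripper is bolted on; the fingertips stand 186 mm ahead of it and the grasp point (between the pads) lies 167 mm ahead of it; z points along the fingers, y is the line along which they close (so a half turn about z gives the same grasp; the last joint's range is limited). The gripper opens to 93 mm and grips with 3 to 60 N. Pads are 15 mm wide; open, the fingers measure 128 mm over their backs; the gripper's body (75 mm by 188 mm) begins 65 mm behind the grasp point.
Start: joints at [-1.258, 0.13, 1.488, -0, 1.523, -0.085], TCP at [0.232, -0.553, 0.405] pointing down, gripper open.
Joint ranges: [-2.96, 2.96], [-0.89, 2.26], [0.02, 2.5], [-1.34, 4.48], [0, 2.73], [-2.66, 2.66]. Speed limits (rad/s): [2.39, 2.39, 2.79, 3.14, 3.14, 3.14].

### API

Orientations are given as a rotation vector (axis times angle).
In Python, from plant import robot gives the robot as it stands.
- The arm moves only by the tool apply_moves, never from a script. Its argument "series" is a list of rows, each a list of 2 entries, a list of its own where there are three numbers: the shift along the tool's x, y, z in mm, then the turn, a rotation vector about the tool's x, y, z in rad. A call has 1 to 12 rows; each row shifts and turns the commanded pose from where the row before left it, along the tool's axes as they then stand; what a row does not reach is not made up. A row lasts 1/12 s, in which the tool goes at most 41.7 mm and 7.16 degrees, less where a joint would pass 70% of its speed; a pose out of reach is approached as far as the arm can. A call is refused whole if a number of a shift passes 41.7 or a number of a turn 0.125, either way. A call with a gripper value outside its range is refused whole. "claw" is the opening, from 0 (shut) to 1 (fully open), set as the call begins (left out, the last holds). The fingers move at their own pace and stop on an object; "newtons" is the grip in N (left out, the last holds). Time passes only in rows, so rows that do not move let the fingers close. It gives the time, the measured TCP pose, the force, the opening and the grip force at its end, in the units of the state.
- robot.read_state(): the state, without advancing time (a new reading comes with each control period).
- robot.read_camera(name): name is "side" or "top" or "wrist"; returns (picture, depth): 384x512x3 uint8, blue, green, red; 384x512 float32, m along the optical axis (not along the pixel's ray), 0 where there is no reading.
- robot.calibration(name): a dict with "fx", "fy", "cx", "cy" (pixels), "extrinsics" (4x4, takes a point from world to camera coordinates). Camera axes: x right, y down, z forward; pixel columns grow to the right and rows downward; lengths in m; the calibration is good to about 2 mm. The wrist camera is an equidistant fisheye: a pixel r from the principal point sees the ray r / f radians off the axis. A picture is of the moment at which its call begins: read the wrist's pose just before it. calibration takes no time and is no camera call; for the wrist camera it gives the pose at the moment of the call.
- robot.close_job(): hands the job in; it is judged then, once.
The state is a dict: "t": time; "q": joint angles; "dq": joint speeds; "joint_torque": joint torques, N m; "tool_pos": TCP position; "orientation": TCP orientation; "force": force on the tool from outside, world axes, zero at the start; "wrist_torque": the same for the moment, N m; "opening": finger opening in m; "gripper_force": force on a finger pad.
Only numpy, scipy, OpenCV 4.12 (cv2) and the standard library are available. Lean on these libraries where they do the work, as an engineer would, in place of code of your own. Each camera call takes 0.05 s, during which the arm holds its last target. There are 200 camera calls.

## Working session

There is one attempt and no reset: what is moved stays moved. The work goes in short steps, Python scripts to look and compute and a tool call to move; the robot and the scene stay as the last step left them, time stands still between calls to the robot, and variables do not carry over. Pictures are saved under pics/ and viewed, at most 10 in all, crops included, and the job is handed in when it is done.

Besides the shell and the picture viewer there is one more tool, called after ">>>" as a command line: name --argument value ..., lists and objects as JSON in quotes. apply_moves: Moves the arm, as the interface text tells. Its arguments: {"type":"object","properties":{"series":{"type":"array"},"claw":{"type":"number"},"newtons":{"type":"number"}},"required":["series"]}

```bash
ls; mkdir -p pics
cat > h.py <<'E'
import numpy as np,cv2
from plant import robot
from scipy.spatial.transform import Rotation as R
def pts(name,uv,z,K=None):
    "rays through pixels of a pinhole view onto plane z"
    K=K or robot.calibration(name);T=np.array(K["extrinsics"]);uv=np.atleast_2d(uv).astype(float)
    d=np.c_[(uv[:,0]-K["cx"])/K["fx"],(uv[:,1]-K["cy"])/K["fy"],np.ones(len(uv))]@T[:3,:3]
    o=-T[:3,:3].T@T[:3,3]
    return o+d*((z-o[2])/d[:,2])[:,None]
def cloud(name,depth):
    K=robot.calibration(name);T=np.array(K["extrinsics"]);v,u=np.indices(depth.shape)
    c=np.stack([(u-K["cx"])/K["fx"]*depth,(v-K["cy"])/K["fy"]*depth,depth],-1)
    return (c-T[:3,3])@T[:3,:3]
E
python3 - <<'E'
from h import *
for n in("top","side"):
    im,d=robot.read_camera(n);cv2.imwrite(f"pics/{n}0.png",im);np.save(n+"0.npy",d);K=robot.calibration(n);print(n,K)
s=robot.read_state();print(s)
E
```

```text
pics
top {'fx': 470.0847759137735, 'fy': 470.0847759137735, 'cx': 257.177219807017, 'cy': 195.2278069789764, 'extrinsics': array([[ 0.29108885, -0.95669367, -0.0021219 , -0.2035094 ],
       [-0.85113039, -0.25795553, -0.45720455,  0.49868005],
       [ 0.43685734,  0.13489315, -0.88935904,  1.3819332 ],
       [ 0.        ,  0.        ,  0.        ,  1.        ]])}
side {'fx': 352.1513035031405, 'fy': 352.1513035031405, 'cx': 259.4658481785358, 'cy': 191.6183286989289, 'extrinsics': array([[ 0.91925195, -0.39358151,  0.00833335, -0.53602318],
       [-0.33814645, -0.80026261, -0.49521383,  0.21641248],
       [ 0.20157587,  0.45240838, -0.86873116,  0.89960729],
       [ 0.        ,  0.        ,  0.        ,  1.        ]])}
{'t': 0.1, 'q': array([-1.25837616e+00,  1.31064842e-01,  1.48916511e+00,  2.09899033e-05,
        1.52298002e+00, -8.54165522e-02]), 'dq': array([ 0.00034617, -0.00202941, -0.00393929, -0.00036156,  0.0003463 ,
        0.00285528]), 'joint_torque': array([ 8.83487846e-04, -5.61344612e+01, -4.93094051e+01,  7.70314783e-02,
        2.92138313e-02, -2.02550467e-05]), 'tool_pos': array([ 0.23240775, -0.55294134,  0.40380741]), 'orientation': array([-3.07806601e+00, -6.20487820e-01,  2.54879704e-04]), 'force': array([-0.21109207, -0.62254008, -1.23142289]), 'wrist_torque': array([-0.01232667,  0.03199173,  0.00429544]), 'gripper_force': 0.0, 'opening': 0.09287050531760041}
```

View pics/top0.png

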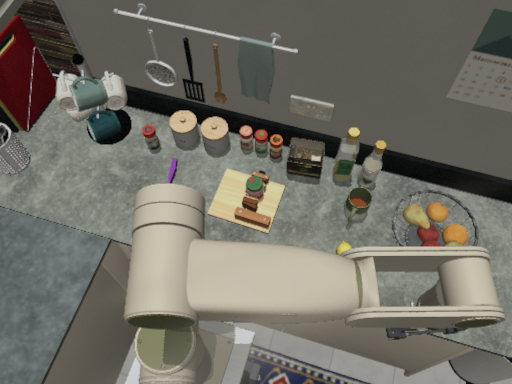

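View pics/side0.png

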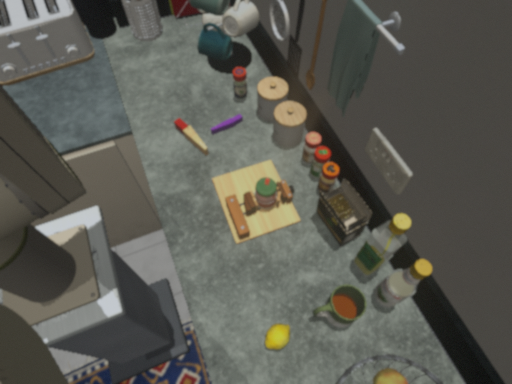

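The side view shows the red-handled wedge at about (190,135), with its handle at (181,125) and thin end at (207,151). The clamp is at (255,200), with the fence at (237,215), the jar at (266,192) and the mouth toward the upper side. Things that could be mistaken for the wedge:
- purple wedge at (227,123)
- red-capped spice jar at (239,80)
- fence block at (237,215)

I choose the red-handled one at (190,135).

Run:
```python
from h import *
im=cv2.imread("pics/side0.png");d=np.load("side0.npy")
c=im[100:250,160:310];cv2.imwrite("pics/c1.png",cv2.resize(c,(600,600),interpolation=cv2.INTER_CUBIC))
hsv=cv2.cvtColor(im,cv2.COLOR_BGR2HSV);P=cloud("side",d)
roi=np.zeros(im.shape[:2],bool);roi[110:160,165:215]=1
red=roi&((hsv[...,0]<8)|(hsv[...,0]>172))&(hsv[...,1]>150)
tap=roi&(hsv[...,0]>=9)&(hsv[...,0]<30)&(hsv[...,1]>70)&(hsv[...,2]>90)
for n,m in(("red",red),("tap",tap)):
    p=P[m];t=p[p[:,2]>0.024];print(n,m.sum(),len(t),np.median(p[:,2]),t.mean(0),t.min(0),t.max(0))
    v,u=np.nonzero(m);print(u.mean(),v.mean())
b=(red|tap);t=P[b];t=t[t[:,2]>.024];w=np.linalg.svd(t[:,:2]-t[:,:2].mean(0))[2][0];print("axis",w,np.degrees(np.arctan2(w[1],w[0])),np.ptp((t[:,:2])@w))
# clamp plate, top z=.01
roi[:]=0;roi[150:250,200:310]=1
pl=roi&(P[...,2]>.006)&(P[...,2]<.014)&(hsv[...,1]>60)
q=P[pl][:,:2].astype(np.float32);r=cv2.minAreaRect(q*1000);print("plate",pl.sum(),r,cv2.boxPoints(r))
for lo,hi in((.042,.05),(.09,.105)):
    m=roi&(P[...,2]>lo)&(P[...,2]<hi);q=P[m][:,:2].astype(np.float32);n,l=cv2.connectedComponents(m.astype(np.uint8))
    for k in range(1,n):
        q=P[l==k][:,:2].astype(np.float32)*1000
        if len(q)>15:v,u=np.nonzero(l==k);print(lo,len(q),u.mean(),v.mean(),cv2.minAreaRect(q))
```

```text
red 73 73 0.033223739057594584 [0.45065862 0.31521747 0.04460627] [ 0.38458034 -0.44477187  0.02611919] [0.46607702 0.34753575 0.8931542 ]
180.4931506849315 124.01369863013699
tap 254 181 0.03168465897796913 [0.47244826 0.2624277  0.03711008] [ 0.38458034 -0.44477187  0.02411243] [0.49502298 0.31071923 0.8931542 ]
193.58267716535434 138.0511811023622
axis [-0.0116967  -0.99993159] -90.67018673738919 0.7930205829951937
plate 2787 ((569.74365234375, 54.32347106933594), (328.8130798339844, 189.81143188476562), 87.91942596435547) [[ 468.93176  -106.529144]
 [ 658.61804  -113.42023 ]
 [ 670.55554   215.17609 ]
 [ 480.86926   222.06717 ]]
0.042 121 286.3636363636364 188.32231404958677 ((659.2479858398438, -22.82432746887207), (30.730993270874023, 58.307254791259766), 2.0916733741760254)
0.042 440 237.10681818181817 214.65454545454546 ((498.80828857421875, -41.933223724365234), (120.21817016601562, 30.01081657409668), 88.05564880371094)
0.042 65 247.35384615384615 203.6769230769231 ((545.8502197265625, -21.782543182373047), (52.32675552368164, 32.21489334106445), 77.81668090820312)
0.042 16 268.3125 203.875 ((588.0516967773438, -48.288761138916016), (7.269508361816406, 34.72808837890625), 83.07858276367188)
0.09 323 265.74613003095976 186.3684210526316 ((592.3013305664062, -20.37399673461914), (55.817325592041016, 52.77287292480469), 67.09754180908203)
```

View pics/c1.png

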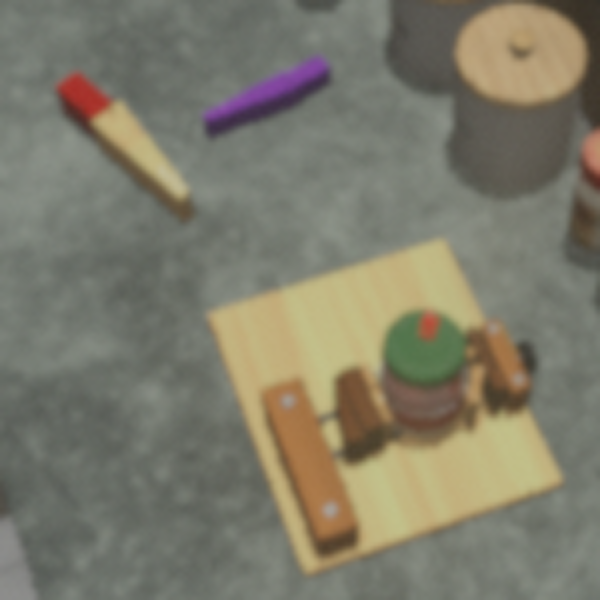

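The crop shows the red handle at (85,97) with its taper pointing to (187,210). The fence, jaw and jar line up with the slot mouth facing up-left. The choice is confirmed, so next I get the wedge pose without outliers and a move helper.

```bash
cat >> h.py <<'E'
def plan(xy,z,yaw_y=None):
    "shift of the grasp point in tool axes (mm) to world xy,z; turn about tool z so that tool y lies along yaw_y (rad, mod pi)"
    s=robot.read_state();M=R.from_rotvec(s["orientation"]).as_matrix();g=s["tool_pos"]+.167*M[:,2]
    print("t",round(s["t"],2),"grasp",g.round(4),"tool x,y,z",M.T.round(3).tolist(),"q",s["q"].round(2),"F",s["force"].round(1),"open",round(s["opening"],4))
    if yaw_y is not None:
        a=yaw_y-np.arctan2(M[1,1],M[0,1]);a=(a+np.pi/2)%np.pi-np.pi/2
        print("turn tool z",round(-a,4))
        M2=R.from_rotvec([0,0,a]).as_matrix()@M
    else:M2=M
    tgt=np.array([*xy,z]);print("shift now axes",(M.T@(tgt-g)*1e3).round(1),"after turn",(M2.T@(tgt-g)*1e3).round(1))
E
python3 - <<'E'
from h import *
im=cv2.imread("pics/side0.png");d=np.load("side0.npy");hsv=cv2.cvtColor(im,cv2.COLOR_BGR2HSV);P=cloud("side",d)
roi=np.zeros(im.shape[:2],bool);roi[115:160,170:212]=1
m=roi&(hsv[...,1]>80)&(P[...,2]>.022)&(P[...,2]<.04)
red=m&((hsv[...,0]<8)|(hsv[...,0]>172))&(hsv[...,1]>150)
a=P[red].mean(0);b=P[m&~red].mean(0);print("red",a,"rest",b,np.degrees(np.arctan2(*(b-a)[1::-1])))
q=P[m][:,:2].astype(np.float32)*1000;print(cv2.minAreaRect(q),q.min(0),q.max(0))
plan((.456,.31),.16,np.radians(15))
E
```

```text
red [0.45157637 0.32577288 0.03282088] rest [0.46943119 0.27724467 0.03181959] -69.80009479971676
((494.61004638671875, 286.0380859375), (73.81646728515625, 155.6627655029297), 21.211889266967773) [435.0257  202.29173] [536.2709  352.78217]
t 0.1 grasp [ 0.2323 -0.5527  0.2368] tool x,y,z [[0.922, 0.387, 0.0], [0.387, -0.922, -0.002], [-0.0, 0.002, -1.0]] q [-1.26  0.13  1.49  0.    1.52 -0.09] F [-0.2 -0.6 -1.2] open 0.0929
turn tool z -1.4348
shift now axes [ 540.4 -708.5   78. ] after turn [775.4 439.5  76.2]
```

>>> apply_moves --series '[[[36,0,0],[0,0,-0.06]],[[36,0,0],[0,0,-0.06]],[[36,0,0],[0,0,-0.06]],[[36,0,0],[0,0,-0.06]],[[36,0,0],[0,0,-0.06]],[[36,0,0],[0,0,-0.06]],[[36,0,0],[0,0,-0.06]],[[36,0,0],[0,0,-0.06]],[[36,0,0],[0,0,-0.06]],[[36,0,0],[0,0,-0.06]],[[36,0,0],[0,0,-0.06]],[[36,0,0],[0,0,-0.06]]]'

```text
t: 1.1
tool_pos: [0.549, -0.2703, 0.4041]
orientation: [-2.66, -1.669, 0.001]
force: [-0.3, -0.5, -0.6]
opening: 0.0929
gripper_force: 0.0
```

>>> apply_moves --series '[[[36,0,0],[0,0,-0.06]],[[36,0,0],[0,0,-0.06]],[[36,0,0],[0,0,-0.06]],[[36,0,0],[0,0,-0.06]],[[36,0,0],[0,0,-0.06]],[[36,0,0],[0,0,-0.06]],[[36,0,0],[0,0,-0.06]],[[36,0,0],[0,0,-0.06]],[[36,0,0],[0,0,-0.06]],[[36,0,0],[0,0,-0.06]],[[36,0,0],[0,0,-0.06]],[[36,0,0],[0,0,-0.06]]]'

```text
t: 2.1
tool_pos: [0.5996, 0.1494, 0.4041]
orientation: [-1.902, -2.5, 0.001]
force: [0.4, 0.2, -0.1]
opening: 0.093
gripper_force: 0.0
```

Run:
```python
from h import *
plan((.455,.315),.18,np.radians(20))
```

```text
t 2.1 grasp [0.5994 0.1494 0.2371] tool x,y,z [[-0.267, 0.964, 0.0], [0.964, 0.267, -0.001], [-0.001, -0.0, -1.0]] q [ 0.16  0.18  1.44  0.    1.53 -0.11] F [ 0.4  0.2 -0.1] open 0.093
turn tool z -0.0791
shift now axes [198.1 -95.   57.2] after turn [205.  -79.   57.2]
```

>>> apply_moves --series '[[[0,0,0],[0,0,-0.08]],[[29,-11,4],[0,0,0]],[[29,-11,4],[0,0,0]],[[29,-11,4],[0,0,0]],[[29,-11,4],[0,0,0]],[[29,-11,4],[0,0,0]],[[29,-11,4],[0,0,0]],[[29,-11,4],[0,0,0]],[[0,0,0],[0,0,0]],[[0,0,0],[0,0,0]]]'

```text
t: 2.93
tool_pos: [0.4574, 0.3134, 0.3761]
orientation: [-1.8, -2.574, 0.002]
force: [0.1, 0.5, 0.2]
opening: 0.093
gripper_force: 0.0
```

```bash
cat >> h.py <<'E'
def wpts(uv,z,K):
    uv=np.atleast_2d(uv).astype(float);T=np.array(K["extrinsics"])
    x=(uv-[K["cx"],K["cy"]])/[K["fx"],K["fy"]];r=np.linalg.norm(x,axis=1)[:,None]+1e-9
    d=np.c_[np.sin(r)*x/r,np.cos(r)]@T[:3,:3];o=-T[:3,:3].T@T[:3,3]
    return o+d*((z-o[2])/d[:,2])[:,None]
E
python3 - <<'E'
from h import *
plan((.455,.315),.18,np.radians(20))
K=robot.calibration("wrist");im,d=robot.read_camera("wrist");print(K)
cv2.imwrite("pics/w1.png",im);np.save("w1.npy",d);np.save("K1.npy",K,allow_pickle=True)
E
```

```text
t 2.93 grasp [0.4572 0.3133 0.2091] tool x,y,z [[-0.343, 0.939, -0.0], [0.939, 0.343, -0.001], [-0.001, -0.001, -1.0]] q [ 0.51  0.02  1.65 -0.    1.47  0.16] F [0.1 0.5 0.2] open 0.093
turn tool z 0.001
shift now axes [ 2.4 -1.5 29.1] after turn [ 2.4 -1.5 29.1]
{'fx': 297.3186396354542, 'fy': 297.3186396354542, 'cx': 252.1504279516526, 'cy': 194.558835423286, 'extrinsics': array([[ 0.93944882,  0.34268747, -0.00110195, -0.53683187],
       [ 0.33057099, -0.90537558,  0.26649179,  0.10940028],
       [ 0.09032572, -0.25071967, -0.96383656,  0.40080831],
       [ 0.        ,  0.        ,  0.        ,  1.        ]])}
```

View pics/w1.png

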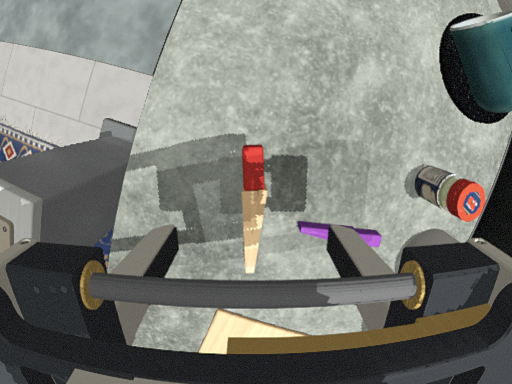

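The wrist view shows the red handle at (254,167), the taper to (251,272), and the purple look-alike at (340,233).

Run:
```python
from h import *
im=cv2.imread("pics/w1.png");K=np.load("K1.npy",allow_pickle=True).item();hsv=cv2.cvtColor(im,cv2.COLOR_BGR2HSV)
roi=np.zeros(im.shape[:2],bool);roi[138:285,225:285]=1
red=roi&((hsv[...,0]<8)|(hsv[...,0]>172))&(hsv[...,1]>120)
tap=roi&(hsv[...,0]>=9)&(hsv[...,0]<30)&(hsv[...,1]>70)
def rect(m):
    c=max(cv2.findContours(m.astype(np.uint8),0,2)[0],key=cv2.contourArea)[:,0]
    w=wpts(c,.032,K)[:,:2].astype(np.float32)*1000;return w
for n,m in(("red",red),("tap",tap),("all",red|tap)):
    w=rect(m);print(n,cv2.minAreaRect(w),cv2.boxPoints(cv2.minAreaRect(w)).round(1).tolist())
# top-face side lines per row: red edges and taper edges
for v in range(144,276,6):
    u=np.nonzero((red|tap)[v])[0]
    if len(u):print(v,u.min(),u.max(),wpts([[u.min(),v],[u.max(),v]],.032,K)[:,:2].round(4).tolist(),red[v].sum(),im[v,u.min()+2:u.max():4].sum(1).tolist())
```

```text
red ((452.6663818359375, 328.4272766113281), (23.583391189575195, 51.04615020751953), 21.720108032226562) [[432.29998779296875, 347.79998779296875], [451.20001220703125, 300.3999938964844], [473.1000061035156, 309.1000061035156], [454.20001220703125, 356.5]]
tap ((477.8522033691406, 261.78900146484375), (27.2906551361084, 103.19474792480469), 19.504396438598633) [[447.79998779296875, 305.8999938964844], [482.20001220703125, 208.60000610351562], [507.8999938964844, 217.6999969482422], [473.5, 315.0]]
all ((470.3522644042969, 282.99267578125), (27.309284210205078, 148.1519012451172), 19.583993911743164) [[432.70001220703125, 348.20001220703125], [482.29998779296875, 208.60000610351562], [508.0, 217.8000030517578], [458.3999938964844, 357.3999938964844]]
150 242 262 [[0.4346, 0.3429], [0.4552, 0.3504]] 21 [266, 344, 381, 394, 389]
156 242 262 [[0.4368, 0.3366], [0.4575, 0.3441]] 21 [235, 367, 351, 349, 351]
162 243 263 [[0.4401, 0.3306], [0.4608, 0.3382]] 21 [206, 263, 262, 312, 307]
168 243 263 [[0.4424, 0.3243], [0.4632, 0.3319]] 21 [186, 210, 205, 273, 258]
174 243 263 [[0.4447, 0.31
[... 420 characters left out ...]
[425, 411, 438, 430, 418]
210 243 263 [[0.4588, 0.2781], [0.4804, 0.286]] 0 [407, 401, 427, 418, 409]
216 243 262 [[0.4612, 0.2712], [0.4819, 0.2788]] 0 [396, 407, 427, 662, 658]
222 243 256 [[0.4637, 0.2642], [0.478, 0.2694]] 0 [500, 494, 524]
228 243 260 [[0.4662, 0.2571], [0.485, 0.264]] 0 [526, 525, 631, 672]
234 244 259 [[0.4699, 0.2503], [0.4866, 0.2564]] 0 [523, 515, 529, 525]
240 244 258 [[0.4725, 0.2429], [0.4882, 0.2487]] 0 [520, 516, 524]
246 244 248 [[0.4752, 0.2354], [0.4797, 0.2371]] 0 [563]
252 244 256 [[0.4779, 0.2278], [0.4915, 0.2328]] 0 [669, 673, 661]
258 245 255 [[0.4818, 0.2204], [0.4932, 0.2246]] 0 [665, 663]
264 246 254 [[0.4857, 0.2129], [0.495, 0.2163]] 0 [680, 684]
```

Run:
```python
from h import *
plan((.4527,.3284),.026,np.radians(21.8))
```

```text
t 2.98 grasp [0.4582 0.3125 0.2094] tool x,y,z [[-0.342, 0.94, -0.001], [0.94, 0.342, -0.0], [-0.0, -0.001, -1.0]] q [ 0.51  0.02  1.65 -0.    1.47  0.16] F [ 0.3 -0.1  0. ] open 0.0929
turn tool z -0.0319
shift now axes [ 16.9   0.3 183.4] after turn [ 16.9   0.8 183.4]
```

>>> apply_moves --series '[[[17,1,20],[0,0,-0.032]],[[0,0,35],[0,0,0]],[[0,0,35],[0,0,0]],[[0,0,35],[0,0,0]],[[0,0,28],[0,0,0]],[[0,0,15],[0,0,0]],[[0,0,10],[0,0,0]],[[0,0,5],[0,0,0]],[[0,0,0],[0,0,0]]]' --claw 0.7

```text
t: 3.73
tool_pos: [0.4542, 0.328, 0.1932]
orientation: [-1.765, -2.599, 0.001]
force: [-0.5, -0.2, -0.3]
opening: 0.0652
gripper_force: 0.0
```

>>> apply_moves --series '[[[0,0,0],[0,0,0]],[[0,0,0],[0,0,0]],[[0,0,0],[0,0,0]],[[0,0,0],[0,0,0]],[[0,0,0],[0,0,0]],[[0,0,0],[0,0,0]],[[0,0,0],[0,0,0]],[[0,0,0],[0,0,0]]]' --claw 0 --newtons 20

```text
t: 4.4
tool_pos: [0.4537, 0.3288, 0.194]
orientation: [-1.763, -2.6, -0.0]
force: [-1.9, 0.3, 2.6]
opening: 0.0239
gripper_force: 20.0
```

Run:
```python
from h import *
plan((.4527,.3284),.086,np.radians(21.8))
```

```text
t 4.4 grasp [0.4537 0.3288 0.027 ] tool x,y,z [[-0.37, 0.929, 0.0], [0.929, 0.37, 0.0], [0.0, 0.0, -1.0]] q [0.54 0.23 1.78 0.   1.13 0.16] F [-1.9  0.3  2.6] open 0.0239
turn tool z -0.0014
shift now axes [ -0.   -1.1 -59. ] after turn [ -0.   -1.1 -59. ]
```

>>> apply_moves --series '[[[0,0,-25],[0,0,0]],[[0,0,-30],[0,0,0]],[[0,0,0],[0,0,0.103]],[[0,0,0],[0,0,0.103]],[[0,0,0],[0,0,0.104]],[[0,0,0],[0,0,0.104]],[[0,0,0],[0,0,0]]]'

```text
t: 4.98
tool_pos: [0.4536, 0.3287, 0.2485]
orientation: [-2.265, -2.177, 0.001]
force: [-0.3, -0.3, -0.8]
opening: 0.0239
gripper_force: 20.0
```

Run:
```python
from h import *
plan((.5387,.1768),.075,np.radians(-1.94))
```

```text
t 4.98 grasp [0.4535 0.3287 0.0815] tool x,y,z [[0.04, 0.999, -0.0], [0.999, -0.04, -0.0], [-0.0, -0.0, -1.0]] q [0.54 0.15 1.76 0.   1.23 0.58] F [-0.3 -0.3 -0.8] open 0.0239
turn tool z -0.006
shift now axes [-148.3   91.2    6.5] after turn [-148.9   90.3    6.5]
```

>>> apply_moves --series '[[[-20,15,1],[0,0,-0.006]],[[-25,15,1],[0,0,0]],[[-25,15,1],[0,0,0]],[[-25,15,1],[0,0,0]],[[-25,15,1],[0,0,0]],[[-20,15,1],[0,0,0]],[[-9,0,0],[0,0,0]],[[0,0,0],[0,0,0]],[[0,0,0],[0,0,0]]]'

```text
t: 5.73
tool_pos: [0.5389, 0.1771, 0.2424]
orientation: [-2.252, -2.189, 0.001]
force: [0.3, 0.1, -1.4]
opening: 0.0239
gripper_force: 20.0
```

Run:
```python
from h import *
plan((.5387,.1768),.075,np.radians(-1.94))
A=[]
for n in("side","top"):
    im,d=robot.read_camera(n);cv2.imwrite(f"pics/{n}1.png",im);np.save(n+"1.npy",d);A.append(im)
K=robot.calibration("wrist");im,d=robot.read_camera("wrist");cv2.imwrite("pics/w2.png",im);np.save("K2.npy",K,allow_pickle=True)
a=cv2.resize(A[0][110:260,170:320],(400,400),interpolation=2);b=cv2.resize(A[1][130:240,190:300],(400,400),interpolation=2)
cv2.imwrite("pics/m1.png",np.hstack([a,b]))
```

```text
t 5.73 grasp [0.5387 0.1771 0.0754] tool x,y,z [[0.028, 1.0, 0.0], [1.0, -0.028, -0.001], [-0.001, 0.0, -1.0]] q [0.23 0.18 1.74 0.   1.22 0.26] F [ 0.3  0.1 -1.4] open 0.0239
turn tool z 0.0055
shift now axes [-0.3  0.   0.4] after turn [-0.3  0.   0.4]
```

View pics/m1.png

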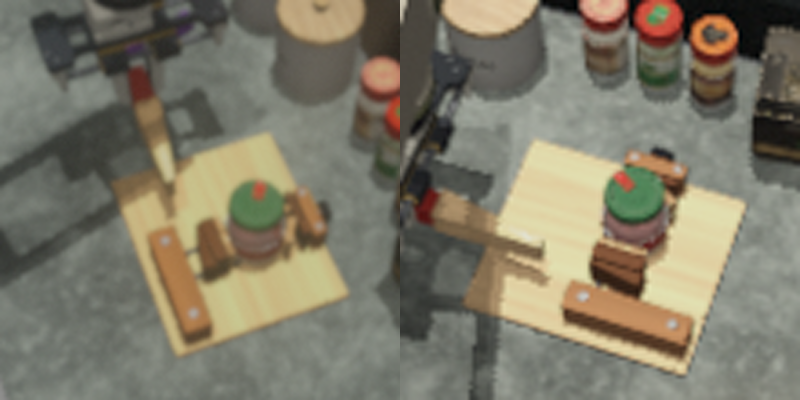

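View pics/w2.png

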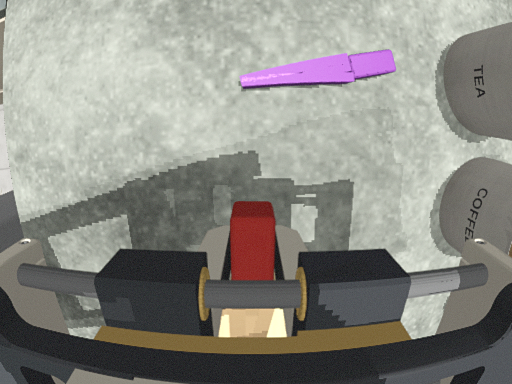

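The left half (side view) shows the wedge at (155,130) pointing at the slot between the fence (180,285) and the jaw (213,248). The right half (top view) shows its tip at (543,247) and the fence at (628,318). The wrist view shows the handle held squarely at (253,240). Next I measure the fence and the held wedge in both views.

Run:
```python
from h import *
for n in("side","top"):
    im=cv2.imread(f"pics/{n}1.png");d=np.load(n+"1.npy");P=cloud(n,d);x,y,z=np.moveaxis(P,-1,0)
    hsv=cv2.cvtColor(im,cv2.COLOR_BGR2HSV)
    def rep(t,m):
        q=P[m][:,:2].astype(np.float32)*1000
        if len(q)<6:print(n,t,len(q));return
        r=cv2.minAreaRect(q);print(n,t,len(q),"z %.4f"%np.median(z[m]),np.round(r[0],1),np.round(r[1],1),round(r[2],1))
    rep("fence",(abs(z-.046)<.005)&(x>.45)&(x<.522)&(y>-.12)&(y<.05))
    rep("jaw",(z>.035)&(z<.062)&(x>.527)&(x<.56)&(y>-.06)&(y<.03))
    m=(z>.068)&(z<.092)&(x>.49)&(x<.58)&(y>.03)&(y<.135)&(hsv[...,1]>50)
    rep("wedge",m)
    if m.sum()>20:
        for y0 in(.125,.11,.09,.07,.055):
            k=m&(abs(y-y0)<.006)
            if k.any():print("  y",y0,"x",x[k].min().round(4),x[k].max().round(4),k.sum(), "ymin",y[m].min().round(4))
    k=(abs(z-.046)<.005)&(x>.45)&(x<.522)&(y>-.12)&(y<.05)
    for y0 in(0,-.02,-.05,-.08):
        kk=k&(abs(y-y0)<.008);print("  fence y",y0,x[kk].min().round(4),x[kk].max().round(4))
```

```text
side fence 456 z 0.0469 [498.6 -41.6] [120.3  29.9] 88.1
side jaw 214 z 0.0525 [544.6 -19.3] [52.7 32.6] 86.2
side wedge 203 z 0.0814 [527.9  92. ] [91.  24.5] 78.6
  y 0.125 x 0.5236 0.5467 32 ymin 0.0455
  y 0.11 x 0.5228 0.5432 30 ymin 0.0455
  y 0.09 x 0.5226 0.5393 27 ymin 0.0455
  y 0.07 x 0.5212 0.5356 22 ymin 0.0455
  y 0.055 x 0.5212 0.5326 19 ymin 0.0455
  fence y 0 0.4852 0.5152
  fence y -0.02 0.4845 0.5139
  fence y -0.05 0.4841 0.5134
  fence y -0.08 0.4824 0.5122
top fence 283 z 0.0461 [496.1 -45. ] [120.4  33.5] 88.0
top jaw 146 z 0.0505 [543.4 -22.8] [32.6 52.8] 0.2
top wedge 160 z 0.0802 [525.3  91.1] [92.3 25.9] 78.3
  y 0.125 x 0.5188 0.5451 28 ymin 0.0443
  y 0.11 x 0.5204 0.5419 25 ymin 0.0443
  y 0.09 x 0.5186 0.5382 23 ymin 0.0443
  y 0.07 x 0.5154 0.5332 14 ymin 0.0443
  y 0.055 x 0.5164 0.5304 14 ymin 0.0443
  fence y 0 0.4807 0.5114
  fence y -0.02 0.4811 0.5125
  fence y -0.05 0.4805 0.5113
  fence y -0.08 0.478 0.5112
```

The gap to the fence is 3–4 mm, parallel, with the tip about 37 mm short of the mouth.

>>> apply_moves --series '[[[0,-1.5,12],[0,0,0]],[[0,0,12],[0,0,0]],[[0,0,9],[0,0,0]],[[0,0,3.5],[0,0,0]],[[0,0,0],[0,0,0]],[[0,0,0],[0,0,0]]]'

```text
t: 6.38
tool_pos: [0.5375, 0.1772, 0.2056]
orientation: [-2.253, -2.189, 0.002]
force: [-0.0, -0.0, -1.6]
opening: 0.0238
gripper_force: 20.0
```

>>> apply_moves --series '[[[-12,0,0],[0,0,0]],[[-12,0,0],[0,0,0]],[[-10,0,0],[0,0,0]],[[-7,0,0],[0,0,0]],[[-6,0,0],[0,0,0]],[[0,0,0],[0,0,0]]]'

```text
t: 6.88
tool_pos: [0.5365, 0.1286, 0.2064]
orientation: [2.255, 2.187, -0.0]
force: [0.0, 1.2, 0.3]
opening: 0.0239
gripper_force: 20.0
```

Continue in with force checks (depth is about 10 mm now).

>>> apply_moves --series '[[[-5,0,0],[0,0,0]],[[-5,0,0],[0,0,0]],[[0,0,0],[0,0,0]]]'

```text
t: 7.13
tool_pos: [0.5361, 0.1195, 0.2062]
orientation: [2.253, 2.189, -0.0]
force: [0.1, 0.4, -1.4]
opening: 0.0237
gripper_force: 20.0
```

>>> apply_moves --series '[[[-5,0,0],[0,0,0]],[[-5,0,0.5],[0,0,0]],[[0,0,0],[0,0,0]],[[0,0,0],[0,0,0]]]'

```text
t: 7.47
tool_pos: [0.5358, 0.11, 0.2057]
orientation: [-2.254, -2.188, 0.0]
force: [-0.2, 0.2, -1.1]
opening: 0.0237
gripper_force: 20.0
```

Run:
```python
from h import *
plan((.5387,.1768),.075,np.radians(-1.94))
A=[]
for n in("side","top"):
    im,d=robot.read_camera(n);cv2.imwrite(f"pics/{n}2.png",im);np.save(n+"2.npy",d);A.append(im)
a=cv2.resize(A[0][140:240,190:290],(400,400),interpolation=2);b=cv2.resize(A[1][160:240,200:280],(400,400),interpolation=2)
cv2.imwrite("pics/m2.png",np.hstack([a,b]))
```

```text
t 7.47 grasp [0.5357 0.11   0.0387] tool x,y,z [[0.029, 1.0, 0.0], [1.0, -0.029, -0.0], [-0.0, 0.0, -1.0]] q [0.11 0.18 1.82 0.   1.15 0.14] F [-0.2  0.2 -1.1] open 0.0237
turn tool z 0.0045
shift now axes [ 66.9   1.  -36.3] after turn [ 66.9   0.7 -36.3]
```

View pics/m2.png

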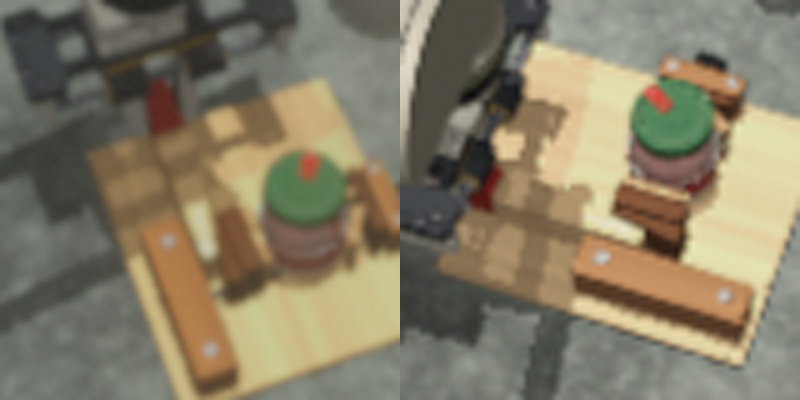

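The tip sits in the slot between the fence and the jaw, at (205,225) on the left and (615,225) on the right. I set it down and let go.

>>> apply_moves --series '[[[-2,0,1],[0,0,0]],[[-1,0,0.5],[0,0,0]],[[0,0,0],[0,0,0]]]'

```text
t: 7.82
tool_pos: [0.5356, 0.1071, 0.204]
orientation: [-2.253, -2.189, 0.0]
force: [-0.5, 0.4, -1.3]
opening: 0.0236
gripper_force: 20.0
```

>>> apply_moves --series '[[[0,0,0],[0,0,0]],[[0,0,0],[0,0,0]],[[0,0,0],[0,0,0]],[[0,0,0],[0,0,0]],[[0,0,-20],[0,0,0]],[[0,0,-25],[0,0,0]],[[0,0,-5],[0,0,0]],[[25,0,0],[0,0,0]],[[25,0,0],[0,0,0]],[[5,0,0],[0,0,0]],[[0,0,0],[0,0,0]]]' --claw 0.5

```text
t: 8.73
tool_pos: [0.5371, 0.1635, 0.254]
orientation: [-2.251, -2.191, -0.0]
force: [0.1, -0.1, -0.9]
opening: 0.0466
gripper_force: 0.0
```

Run:
```python
from h import *
plan((.5361,.16),.041,np.radians(-1.94))
K=robot.calibration("wrist");im,d=robot.read_camera("wrist");cv2.imwrite("pics/w3.png",im)
hsv=cv2.cvtColor(im,cv2.COLOR_BGR2HSV)
red=((hsv[...,0]<8)|(hsv[...,0]>172))&(hsv[...,1]>120);red[:,:150]=0;red[:,380:]=0
c=max(cv2.findContours(red.astype(np.uint8),0,2)[0],key=cv2.contourArea)[:,0]
print(c.min(0),c.max(0),cv2.minAreaRect(wpts(c,.042,K)[:,:2].astype(np.float32)*1000))
n="side";im,d=robot.read_camera(n);P=cloud(n,d);x,y,z=np.moveaxis(P,-1,0);hsv=cv2.cvtColor(im,cv2.COLOR_BGR2HSV)
m=((hsv[...,0]<8)|(hsv[...,0]>172))&(hsv[...,1]>120)&(abs(z-.042)<.008)&(x>.48)&(x<.6)&(y>.04)
print(m.sum(),P[m].min(0),P[m].max(0))
```

```text
t 8.73 grasp [0.5371 0.1635 0.087 ] tool x,y,z [[0.027, 1.0, 0.0], [1.0, -0.027, 0.0], [0.0, 0.0, -1.0]] q [0.2  0.15 1.75 0.   1.24 0.23] F [ 0.1 -0.1 -0.9] open 0.0466
turn tool z 0.0071
shift now axes [-3.5 -1.  46. ] after turn [-3.5 -0.9 46. ]
[237 250] [267 280] ((536.0555419921875, 130.96426391601562), (25.461734771728516, 22.55148696899414), 88.45951843261719)
97 [0.52415289 0.08512827 0.03611337] [0.54673802 0.12960904 0.0464881 ]
```

>>> apply_moves --series '[[[0,-1,0],[0,0,0.005]],[[0,0,0],[0,0,0]],[[0,0,20],[0,0,0]],[[0,0,20],[0,0,0]],[[0,0,6],[0,0,0]],[[0,0,0],[0,0,0]],[[-8,0,0],[0,0,0]],[[-8,0,0],[0,0,0]],[[0,0,0],[0,0,0]]]' --claw 0

```text
t: 9.58
tool_pos: [0.5364, 0.1447, 0.2095]
orientation: [2.259, 2.181, 0.002]
force: [0.3, -0.2, -0.5]
opening: 0.0004
gripper_force: 0.0
```

>>> apply_moves --series '[[[-4,0,0],[0,0,0]],[[-4,0,0],[0,0,0]],[[-4,0,0],[0,0,0]],[[-4,0,0],[0,0,0]]]'

```text
t: 9.92
tool_pos: [0.5355, 0.13, 0.2088]
orientation: [2.259, 2.183, 0.002]
force: [1.1, 1.8, 0.3]
opening: 0.0008
gripper_force: 0.9
```

>>> apply_moves --series '[[[-4,0,0],[0,0,0]],[[-4,0,0],[0,0,0]],[[-4,0,0],[0,0,0]]]'

```text
t: 10.17
tool_pos: [0.5348, 0.1179, 0.2083]
orientation: [-2.259, -2.183, -0.0]
force: [-0.3, 1.0, 1.4]
opening: 0.0006
gripper_force: 1.1
```

It slides easily. I go on in short taps, pulling back between them.

>>> apply_moves --series '[[[6,0,0],[0,0,0]],[[-3,0,0],[0,0,0]],[[-3,0,0],[0,0,0]],[[-3,0,0],[0,0,0]],[[-3,0,0],[0,0,0]]]'

```text
t: 10.58
tool_pos: [0.5344, 0.1121, 0.208]
orientation: [-2.258, -2.183, 0.001]
force: [-0.6, 1.0, -1.2]
opening: 0.0006
gripper_force: 0.7
```

>>> apply_moves --series '[[[6,0,0],[0,0,0]],[[-3,0,0],[0,0,0]],[[-3,0,0],[0,0,0]],[[-3,0,0],[0,0,0]],[[-3,0,0],[0,0,0]]]'

```text
t: 11.0
tool_pos: [0.5343, 0.1063, 0.2083]
orientation: [-2.258, -2.183, -0.001]
force: [-1.5, 6.0, -0.4]
opening: 0.0005
gripper_force: 2.8
```

>>> apply_moves --series '[[[6,0,0],[0,0,0]],[[-3,0,0],[0,0,0]],[[-3,0,0],[0,0,0]],[[-3,0,0],[0,0,0]],[[-2,0,0],[0,0,0]],[[0,0,0],[0,0,0]]]'

```text
t: 11.5
tool_pos: [0.534, 0.1014, 0.2083]
orientation: [-2.258, -2.182, -0.001]
force: [-1.9, 4.8, 0.9]
opening: 0.0001
gripper_force: 2.3
```

>>> apply_moves --series '[[[5,0,0],[0,0,0]],[[-3,0,0],[0,0,0]],[[-2,0,0],[0,0,0]],[[-2,0,0],[0,0,0]],[[-2,0,0],[0,0,0]]]'

```text
t: 11.92
tool_pos: [0.5339, 0.0976, 0.2083]
orientation: [-2.258, -2.182, -0.001]
force: [-1.5, 6.4, 1.2]
opening: 0.0004
gripper_force: 3.4
```

>>> apply_moves --series '[[[5,0,0],[0,0,0]],[[-3,0,0],[0,0,0]],[[-2,0,0],[0,0,0]],[[-2,0,0],[0,0,0]],[[-2,0,0],[0,0,0]]]'

```text
t: 12.33
tool_pos: [0.5339, 0.0936, 0.2082]
orientation: [-2.258, -2.182, -0.002]
force: [-0.5, 6.8, 1.2]
opening: 0.0004
gripper_force: 3.3
```

>>> apply_moves --series '[[[5,0,0],[0,0,0]],[[-3,0,0],[0,0,0]],[[-2,0,0],[0,0,0]],[[-2,0,0],[0,0,0]],[[-2,0,0],[0,0,0]]]'

```text
t: 12.75
tool_pos: [0.5339, 0.0896, 0.2083]
orientation: [-2.258, -2.183, -0.002]
force: [0.2, 7.1, -0.1]
opening: 0.0002
gripper_force: 3.4
```

>>> apply_moves --series '[[[5,0,0],[0,0,0]],[[-3,0,0],[0,0,0]],[[-2,0,0],[0,0,0]],[[-2,0,0],[0,0,0]],[[-1.5,0,0],[0,0,0]]]'

```text
t: 13.17
tool_pos: [0.5337, 0.0861, 0.2083]
orientation: [-2.258, -2.183, -0.002]
force: [-0.1, 6.9, -0.8]
opening: 0.0008
gripper_force: 3.8
```

>>> apply_moves --series '[[[5,0,0],[0,0,0]],[[-3,0,0],[0,0,0]],[[-2,0,0],[0,0,0]],[[-2,0,0],[0,0,0]],[[-1.5,0,0],[0,0,0]]]'

```text
t: 13.58
tool_pos: [0.5336, 0.0832, 0.2084]
orientation: [-2.258, -2.182, -0.004]
force: [0.5, 15.2, 0.7]
opening: 0.0005
gripper_force: 7.1
```

>>> apply_moves --series '[[[5,0,0],[0,0,0]],[[-3,0,0],[0,0,0]],[[-2,0,0],[0,0,0]],[[-2,0,0],[0,0,0]],[[-1.5,0,0],[0,0,0]]]'

```text
t: 14.0
tool_pos: [0.5335, 0.0808, 0.2085]
orientation: [-2.256, -2.181, -0.007]
force: [1.0, 23.8, 0.5]
opening: 0.0007
gripper_force: 11.8
```

The force is rising, so it is seating. I repeat the tap to the same depth.

>>> apply_moves --series '[[[5,0,0],[0,0,0]],[[-2,0,0],[0,0,0]],[[-1.5,0,0],[0,0,0]],[[-1.5,0,0],[0,0,0]],[[0,0,0],[0,0,0]]]'

```text
t: 14.42
tool_pos: [0.5335, 0.0807, 0.2084]
orientation: [-2.256, -2.181, -0.007]
force: [1.1, 20.6, -1.5]
opening: 0.0004
gripper_force: 10.3
```

>>> apply_moves --series '[[[5,0,0],[0,0,0]],[[-2,0,0],[0,0,0]],[[-1.5,0,0],[0,0,0]],[[-1.5,0,0],[0,0,0]],[[-0.3,0,0],[0,0,0]]]'

```text
t: 14.83
tool_pos: [0.5334, 0.0805, 0.2083]
orientation: [-2.256, -2.18, -0.007]
force: [1.1, 23.0, -1.8]
opening: 0.0004
gripper_force: 11.9
```

>>> apply_moves --series '[[[0,0,0],[0,0,0]]]'

```text
t: 14.92
tool_pos: [0.5335, 0.0805, 0.2083]
orientation: [-2.256, -2.181, -0.007]
force: [1.3, 23.2, -0.9]
opening: 0.0004
gripper_force: 11.1
```

Stiff and no longer creeping at 23 N: it is seated. I withdraw and look.

>>> apply_moves --series '[[[5,0,0],[0,0,0]],[[15,0,0],[0,0,0]],[[20,0,0],[0,0,0]],[[20,0,-20],[0,0,0]],[[20,0,-30],[0,0,0]],[[20,0,-30],[0,0,0]],[[20,0,-30],[0,0,0]],[[0,0,0],[0,0,0]],[[0,0,0],[0,0,0]]]'

```text
t: 15.67
tool_pos: [0.5386, 0.1986, 0.3209]
orientation: [2.255, 2.182, 0.006]
force: [-0.1, 0.0, -1.6]
opening: 0.0006
gripper_force: 0.0
```

Run:
```python
from h import *
s=robot.read_state();print(s["t"],s["tool_pos"],s["force"])
A=[]
for n in("side","top"):
    im,d=robot.read_camera(n);A.append(im);P=cloud(n,d);x,y,z=np.moveaxis(P,-1,0);hsv=cv2.cvtColor(im,cv2.COLOR_BGR2HSV)
    m=((hsv[...,0]<8)|(hsv[...,0]>172))&(hsv[...,1]>120)&(abs(z-.042)<.008)&(x>.48)&(x<.6)&(y>.0)&(y<.15)
    if m.any():print(n,m.sum(),P[m].min(0),P[m].max(0))
    m=(z>.09)&(z<.105)&(abs(x-.592)<.04)&(abs(y+.02)<.04);print("lid",cv2.minAreaRect(P[m][:,:2].astype(np.float32)*1000))
    m=(z>.035)&(z<.062)&(x>.53)&(x<.57)&(y>-.06)&(y<.01);print("jaw",cv2.minAreaRect(P[m][:,:2].astype(np.float32)*1000))
a=cv2.resize(A[0][140:240,190:290],(400,400),interpolation=2);b=cv2.resize(A[1][160:240,200:280],(400,400),interpolation=2)
cv2.imwrite("pics/m3.png",np.hstack([a,b]))
```

```text
15.6667 [0.53859815 0.19858192 0.32093785] [-0.0559557   0.02124041 -1.57563683]
side 89 [0.51889919 0.0277823  0.0364183 ] [0.53969583 0.06980226 0.04705768]
lid ((594.65234375, -21.37432098388672), (53.58369827270508, 52.6522216796875), 67.08824157714844)
jaw ((549.5889892578125, -17.88572883605957), (39.14017868041992, 54.49016571044922), 0.22131194174289703)
top 89 [0.51509067 0.02429252 0.03411431] [0.53983621 0.0699257  0.04953152]
lid ((590.9729614257812, -23.688392639160156), (55.801578521728516, 54.40570831298828), 42.77296447753906)
jaw ((549.619384765625, -19.947839736938477), (58.39299774169922, 39.11875534057617), 88.66275787353516)
```

View pics/m3.png

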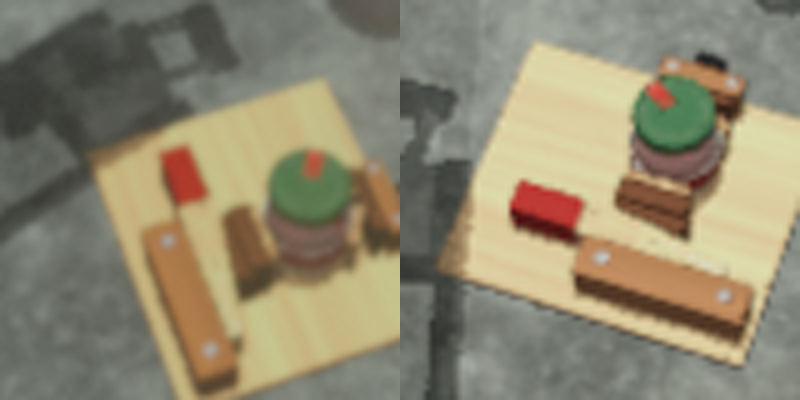

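The wedge is seated about 92 mm past the mouth, within 75–110 mm. Its handle is at (183,175) in the side crop. The jaw is against the jar, the jar is against the stop, and the arm is clear. I hand in.

```bash
python3 -c "
from plant import robot
print(robot.close_job())"
```

```text
the job is handed in; nothing more can be done
None
```

I started the red-handled wedge in the slot, let go of it, and tapped it home with the gripper closed; it stopped about 92 mm past the slot mouth with readings up to 24 N, the jaw now appears tight against the jar, and the job is handed in (no verdict was returned).

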